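# Reset an eccentric stop on the welding table

### The job

On the stop unit with the blue knob, loosen the lock ring by swinging its black handle fully counter-clockwise (seen from above) to the end of its travel. Then turn the blue knob until its white pointer lines up with the yellow stripe on the index block, and retighten the lock ring by swinging its handle fully back clockwise. Do not turn the knob while the ring is tight, and leave the ring and knob of the unit with the red knob as they are.

Things in the scene. Friction and masses are not known exactly. Their poses are not given: they have to be found in the camera images.
- blue_unit: The stop unit with the blue knob, fixed to the table: 150 x 150 mm grey base plate, 12 mm thick; black index block (16 x 24 mm, top at 60 mm, yellow stripe) centred 63 mm from the unit's axis along +y. Origin at table height on the vertical axis of cam, dark steel lock ring (radius 32 mm, heights 29 to 44 mm) and knob; +y towards the index block, -y towards the lock handle when tight, z up.
- blue_lock (a joint): Lock ring of the blue unit. Angle in rad: 0 = tight (hard stop, the start), growing counter-clockwise seen from above to 1.05 = fully loose (hard stop); stays where left. Turns about the unit's axis with about 0.15 N m (2 N at the handle) and does not drag the knob along.
- blue_handle (a point): Handle of that lock ring: upright black round post, 16 mm diameter, 90 mm from the unit's axis, heights 40 to 82 mm, on a 12 mm wide dark steel arm (heights 31 to 41 mm). Point on the post's centreline at height 64 mm. Its y axis points horizontally from the handle to the unit's axis; z up.
- blue_adjuster (a joint): The blue knob. Angle in rad, growing counter-clockwise seen from above; 0 = white pointer at the yellow stripe; starts at 0.6 to 1.2, limits +-1.7, stays where left; turns with 0.1 N m, also while the ring is tight, when it must not. Its grip is an upright blue bar across the unit's axis, 50 mm long, 16 mm thick, heights 85 to 113 mm, on a disc of radius 26 mm (underside at 81 mm).
- blue_pointer (a point): Tip of the white pointer of the blue knob, 45 mm from the unit's axis, at height 83 mm. Turns with the knob: its y axis points horizontally outward along the pointer and along the length of the grip bar; z up.
- red_handle (a point): The same point on the handle of the bystander unit with the red knob, otherwise identical; leave alone.
- red_pointer (a point): The same point on the pointer of the red knob; leave alone.
Not all that is in view belongs to the job. What is shaped like the blue_unit but brown or pink is not meant.

How it is judged:
By the outcome, as a careful person would: the job done as asked, in the order asked, and still so for the second after the job is handed in, with the robot touching nothing.
It also fails if it takes over 64 s, if anything falls off the work surface, if the arm or the gripper's body presses on something with over 40 N, if the wrist force passes 120 N, or if a joint passes its speed limit or range.

### The arm

A 6-joint arm with a two-finger parallel gripper is mounted at the origin on the work surface. World frame = base frame: x ahead of the robot, y to its left, z up, the work surface at z = 0. Lengths are in m, angles in rad, forces in N, time in s.
With the tool pointing down it reaches from about 0.325 to 0.9 m from the base axis. Payload 6.1 kg.
Tool frame: the origin (TCP) lies midway between the tips of the shut fingers; the grasp point (between the pads) lies 19 mm behind it; x points along the fingers, z is the direction in which the jaws open and shut, and the axes are right-handed (so a half turn about x gives the same grasp; the last joint's range is limited). The gripper opens to 87 mm and grips with 3 to 60 N. Pads are 19 mm wide; open, the fingers measure 117 mm over their backs; the gripper's body (75 mm by 190 mm) begins 51 mm behind the grasp point.
Start: joints at [1.17, 0.22, 1.526, -0, 1.395, -0.126], TCP at [0.17, 0.602, 0.223] pointing down, gripper open.
Joint ranges: [-2.98, 2.98], [-0.91, 2.08], [0.09, 2.57], [-1.24, 4.39], [0.2, 2.65], [-2.68, 2.68]. Speed limits (rad/s): [2.57, 2.57, 3.01, 3.14, 3.14, 3.14].

### API

Orientations are given as a 3x3 rotation matrix whose columns are the frame's x, y, z axes.
In Python, from bench import read_state, get_image, calibration, sign_off gives the robot as it stands.
- The arm moves only by the tool apply_moves, never from a script. Its argument "targets" is a list of rows, each a list of 5 numbers: the shift along the tool's x, y, z in cm, then the turn about the tool's x in degrees, then the finger opening in cm, from 0 to 8.7. A call has 1 to 12 rows; each row is the pose to reach, as a shift and turn from the pose commanded when the call began, along the tool's axes at that moment; what a row does not reach only later rows make up. A row lasts 1/8 s, in which the tool goes at most 62.5 mm and 10.7 degrees, less where a joint would pass 70% of its speed; a pose out of reach is approached as far as the arm can. A call with a gripper value outside its range is refused whole. The fingers move at their own pace and stop on an object; "squeeze" is the grip in N (left out, the last holds). Time passes only in rows, so rows that repeat a pose let the fingers close. It gives the time, the measured TCP pose, the force and the opening at its end, in the units of the state.
- read_state(): the state, without advancing time (a new reading comes with each control period).
- get_image(name): name is "scene" or "side" or "wrist"; returns (picture, depth): 384x512x3 uint8, blue, green, red; 384x512 float32, m along the optical axis (not along the pixel's ray), 0 where there is no reading.
- calibration(name): a dict with "intrinsics" (3x3 intrinsics, pixels), "camera_from_world" (4x4, takes a point from world to camera coordinates). Camera axes: x right, y down, z forward; pixel columns grow to the right and rows downward; lengths in m; the calibration is good to about 2 mm. A picture is of the moment at which its call begins: read the wrist's pose just before it. calibration takes no time and is no camera call; for the wrist camera it gives the pose at the moment of the call.
- sign_off(): hands the job in, once; it reports no verdict.
The state is a dict: "time_s": time; "joint_positions": joint angles; "joint_velocities": joint speeds; "joint_efforts": joint torques, N m; "tcp_pos": TCP position; "eef_rot": TCP orientation; "contact_force": force on the tool from outside, world axes, zero at the start; "torque": the same for the moment, N m; "gripper_width": finger opening in m.
Only numpy, scipy, OpenCV 4.12 (cv2) and the standard library are available. Lean on these libraries where they do the work, as an engineer would, in place of code of your own. Each camera call takes 0.05 s, during which the arm holds its last target.

## Working session

There is one attempt and no reset: what is moved stays moved. The work goes in short steps, Python scripts to look and compute and a tool call to move; the robot and the scene stay as the last step left them, time stands still between calls to the robot, and variables do not carry over. Pictures are saved under pics/ and viewed, and the job is handed in when it is done.

Besides the shell and the picture viewer there is one more tool, called as a command line: name --pt "numbers of a row" for each row, then --argument value for the rest. apply_moves: Moves the arm, as the interface text tells. Its arguments: {"type":"object","properties":{"targets":{"type":"array"},"squeeze":{"type":"number"}},"required":["targets"]}

```bash
mkdir -p pics; ls; python3 - <<'E'
from bench import *
import cv2,numpy as np
s=read_state();print(s)
for n in("scene","side","wrist"):
    c=calibration(n);im,d=get_image(n);cv2.imwrite(f"pics/{n}0.png",im);np.save(f"pics/{n}0.npy",d);np.savez(f"pics/{n}0cal.npz",K=c["intrinsics"],T=c["camera_from_world"]);print(n,c)
E
```

```text
pics
{'time_s': 0.0, 'joint_positions': array([ 1.16989525e+00,  2.21239524e-01,  1.52757258e+00, -2.23767439e-05,
        1.39470546e+00, -1.26081804e-01]), 'joint_velocities': array([-0.00043103, -0.0004612 , -0.00071232,  0.00209317, -0.00107093,
        0.00046064]), 'joint_efforts': array([ 1.06559070e-03, -4.94615293e+01, -3.87383652e+01,  6.98605506e-02,
        5.69038780e-02, -1.86306393e-04]), 'tcp_pos': array([0.16936955, 0.60098338, 0.22144935]), 'eef_rot': array([[-7.30909301e-04, -9.62475246e-01,  2.71368507e-01],
       [-1.78088234e-03,  2.71369402e-01,  9.62473624e-01],
       [-9.99998147e-01,  2.20205541e-04, -1.91240159e-03]]), 'contact_force': array([-0.98923748, -0.38463042,  0.29469145]), 'torque': array([ 0.04808908, -0.03444903, -0.04453481]), 'gripper_width': 0.08694020789042885}
scene {'intrinsics': array([[418.93492175,   0.        , 255.48357199],
       [  0.        , 418.93492175, 195.07759378],
       [  0.        ,   0.        ,   1.        ]]), 'camera_from_world': array([[-0.68944716,  0.72425674,  0.01071374,  0.23992825],
       [ 0.4477242 ,  0.4
[... 344 characters left out ...]
rom_world': array([[ 0.99943983, -0.0322142 ,  0.00907036, -0.39792263],
       [-0.01916519, -0.77310502, -0.63398843,  0.10868307],
       [ 0.02743577,  0.63345945, -0.77328934,  1.16699151],
       [ 0.        ,  0.        ,  0.        ,  1.        ]])}
wrist {'intrinsics': array([[265.88332442,   0.        , 254.3433203 ],
       [  0.        , 265.88332442, 191.63812025],
       [  0.        ,   0.        ,   1.        ]]), 'camera_from_world': array([[ 0.27263806,  0.96211475, -0.00192222, -0.6234706 ],
       [ 0.92885507, -0.2626913 ,  0.26119252, -0.0317149 ],
       [ 0.25079222, -0.07299649, -0.96528481,  0.39063481],
       [ 0.        ,  0.        ,  0.        ,  1.        ]])}
```

View pics/scene0.png

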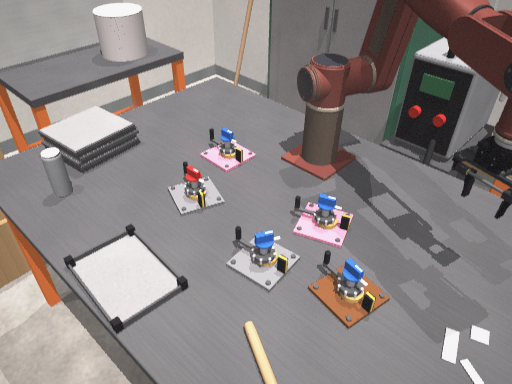

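View pics/side0.png

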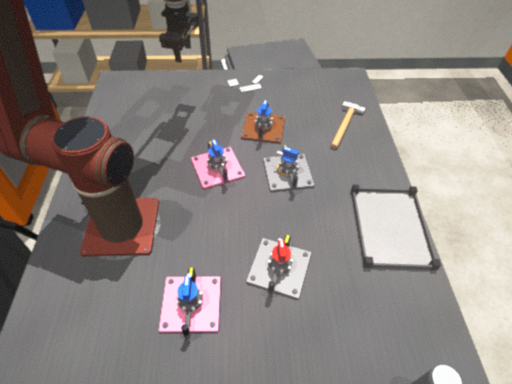

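View pics/wrist0.png

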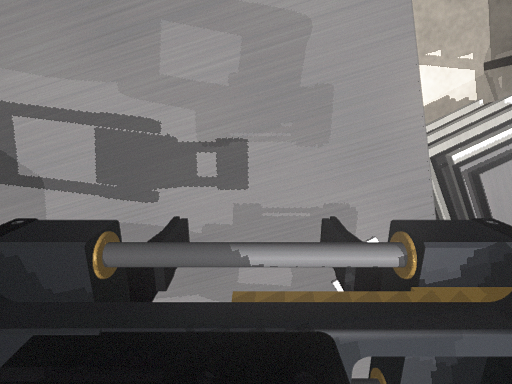

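The scene view shows the grey-plate blue unit near (263,260), and the side view near (289,170). The red unit is at (195,192) in the scene view, and the brown and pink units are decoys. I'll enlarge both crops.

```bash
python3 - <<'E'
import cv2
a=cv2.imread("pics/scene0.png")[215:295,215:311];cv2.imwrite("pics/sc.png",cv2.resize(a,None,fx=7,fy=7,interpolation=cv2.INTER_CUBIC))
a=cv2.imread("pics/side0.png")[135:200,250:330];cv2.imwrite("pics/sd.png",cv2.resize(a,None,fx=8,fy=8,interpolation=cv2.INTER_CUBIC))
E
```

```text
(no output)
```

View pics/sc.png

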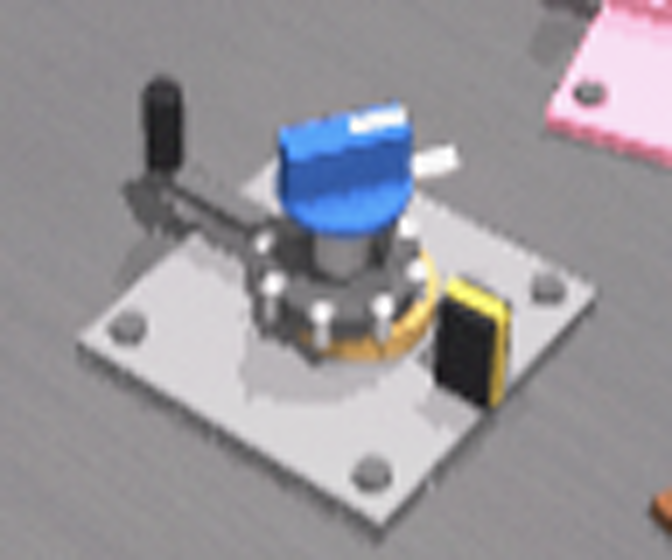

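View pics/sd.png

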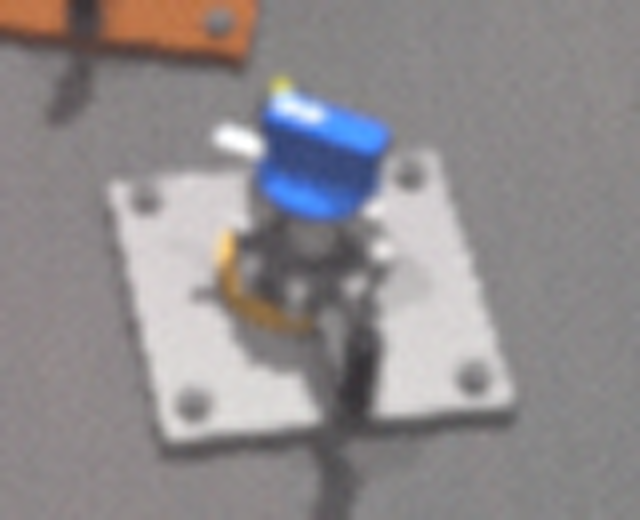

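```bash
cat > h.py <<'E'
import numpy as np
from scipy.optimize import least_squares
def load(n):
    z=np.load(f"pics/{n}cal.npz");return z["K"],z["T"]
def proj(K,T,p):
    p=np.atleast_2d(p);c=p@T[:3,:3].T+T[:3,3];u=c@K.T;return u[:,:2]/u[:,2:]
def tri(obs):
    f=lambda p:np.concatenate([(proj(K,T,p)[0]-uv) for K,T,uv in obs])
    r=least_squares(f,[0.5,0.2,0.05]);return r.x,np.abs(r.fun).max()
def unray(K,T,uv,z):
    R=T[:3,:3];o=-R.T@T[:3,3];d=R.T@np.linalg.inv(K)@[uv[0],uv[1],1];return o+d*(z-o[2])/d[2]
E
python3 - <<'E'
from h import *
S=load("scene0");D=load("side0")
sc=lambda x,y:np.array([215+(x+.5)/7-.5,215+(y+.5)/7-.5])
sd=lambda x,y:np.array([250+(x+.5)/8-.5,135+(y+.5)/8-.5])
P={"c++":((380,522),(437,150)),"c-+":((597,290),(108,185)),"c+-":((80,340),(515,400)),"tip":((457,155),(216,132)),"posttop":((163,82),(367,325)),"barA":((405,108),(280,95)),"barB":((282,128),(390,128))}
for k,(a,b) in P.items():
    print(k,*tri([(*S,sc(*a)),(*D,sd(*b))]))
for a in((380,522),(597,290),(80,340)):print(unray(*S,sc(*a),.012))
for a in((437,150),(108,185),(515,400),(165,437)):print(unray(*D,sd(*a),.012))
print(unray(*S,sc(457,155),.083),unray(*D,sd(216,132),.083),unray(*S,sc(163,82),.082),unray(*D,sd(365,325),.082))
E
```

```text
c++ [0.60107518 0.28880488 0.0111483 ] 0.0537809031830534
c-+ [0.45196939 0.27228355 0.00944226] 0.10970068808836686
c+- [0.61621171 0.14208929 0.00995877] 0.010475033397142397
tip [0.49262371 0.22832315 0.08449434] 0.051561382771069475
posttop [0.54405162 0.11794525 0.08591485] 0.15792664964988035
barA [0.51446876 0.21776038 0.1168521 ] 0.3762909943210957
barB [0.55688271 0.19407674 0.11997831] 0.2213935178260158
[0.60147821 0.28928422 0.012     ]
[0.45363316 0.27372063 0.012     ]
[0.61745181 0.14346773 0.012     ]
[0.60104202 0.28778843 0.012     ]
[0.45211506 0.26939447 0.012     ]
[0.61565452 0.14040123 0.012     ]
[0.46790387 0.12399215 0.012     ]
[0.49157583 0.2273393  0.083     ] [0.49267373 0.23000003 0.083     ] [0.54162074 0.11478151 0.082     ] [0.54357834 0.1218386  0.082     ]
```

```bash
cat >> h.py <<'E'
def rowfor(pos,zang,s=None,pc=None):
    """shift (cm) and turn (deg) to get TCP to pos with tool z at world angle zang deg"""
    from bench import read_state
    s=s or read_state();R=s["eef_rot"];d=R.T@(np.array(pos)-s["tcp_pos"])*100
    a=np.degrees(np.arctan2(R[1,2],R[0,2]));t=(a-zang+180)%360-180
    return np.round(d,2),round(t,2)
E
python3 - <<'E'
from h import *
W=load("wrist0");from bench import read_state
s=read_state();K,T=W
print(proj(K,T,s["tcp_pos"]),"cam",-T[:3,:3].T@T[:3,3])
c=-T[:3,:3].T@T[:3,3];R=s["eef_rot"]
print("cam in tool",R.T@(c-s["tcp_pos"]));print("centre ray hits z=.08 in tool", R.T@(unray(K,T,(254,192),.08)-s["tcp_pos"]))
print(rowfor([.544,.1175,.22],6))
E
```

```text
[[255.26504399 230.55025007]] cam [0.10147218 0.620034   0.3841591 ]
cam in tool [-0.16246531  0.07056224 -0.00045157]
centre ray hits z=.08 in tool [ 0.1416817  -0.01223171 -0.00108476]
(array([  0.22, -49.18, -36.38]), np.float64(68.26))
```

apply_moves --pt "-0.2 -4.9 -3.6 6.8 8.7" --pt "-0.5 -9.8 -7.3 13.6 8.7" --pt "-0.8 -14.7 -10.9 20.5 8.7" --pt "-1.2 -19.7 -14.6 27.3 8.7" --pt "-1.5 -24.6 -18.2 34.1 8.7" --pt "-1.8 -29.5 -21.8 41.0 8.7" --pt "-1.8 -34.4 -25.5 47.8 8.7" --pt "-1.8 -39.3 -29.1 54.6 8.7" --pt "-1.8 -44.2 -32.7 61.4 8.7" --pt "-1.8 -49.2 -36.4 68.3 8.7" --pt "-1.8 -49.2 -36.4 68.3 8.7" --pt "-1.8 -49.2 -36.4 68.3 8.7"

```text
time_s: 1.65
tcp_pos: [0.5439, 0.1177, 0.24]
eef_rot: [[-0.001, -0.104, 0.995], [0.0, 0.995, 0.104], [-1.0, 0.001, -0.001]]
contact_force: [0.3, -0.1, 0.3]
gripper_width: 0.0869
```

```bash
cat > snap.py <<'E'
from bench import *
import cv2,numpy as np,sys
n,tag=sys.argv[1:3];s=read_state();c=calibration(n);im,d=get_image(n);np.savez(f"pics/{n}{tag}cal.npz",K=c["intrinsics"],T=c["camera_from_world"])
cv2.imwrite(f"pics/{n}{tag}.png",im)
if len(sys.argv)>3:
    x0,y0,x1,y1,f=map(int,sys.argv[3:8]);im=cv2.resize(im[y0:y1,x0:x1],None,fx=f,fy=f,interpolation=cv2.INTER_CUBIC);cv2.imwrite(f"pics/{n}{tag}c.png",im)
R=s["eef_rot"];print(s["time_s"],s["tcp_pos"],"zang",np.degrees(np.arctan2(R[1,2],R[0,2])),s["gripper_width"],s["contact_force"],s["joint_positions"])
E
python3 snap.py wrist 1
```

```text
1.65 [0.54389872 0.1176938  0.23996809] zang 5.944133813985848 0.08686135715072414 [ 0.27795784 -0.09929992  0.27601069] [ 7.10922985e-02  4.66112460e-02  1.68537612e+00  4.79055640e-04
  1.41101637e+00 -3.27285978e-02]
```

View pics/wrist1.png

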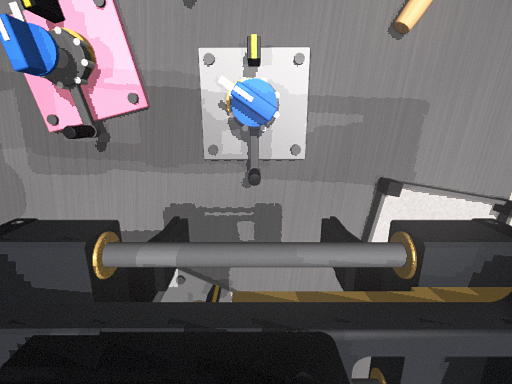

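The wrist view shows the unit square-on: the yellow stripe at (254,47), the knob at (253,102) and the handle top at (255,177). Next is an enlarged crop.

```bash
python3 - <<'E'
import cv2
a=cv2.imread("pics/wrist1.png")[30:195,190:320];cv2.imwrite("pics/w1c.png",cv2.resize(a,None,fx=3.6,fy=3.6,interpolation=cv2.INTER_CUBIC))
a=cv2.imread("pics/wrist1.png")[60:130,205:295];cv2.imwrite("pics/w1d.png",cv2.resize(a,None,fx=8,fy=8,interpolation=cv2.INTER_CUBIC))
E
```

```text
(no output)
```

View pics/w1c.png

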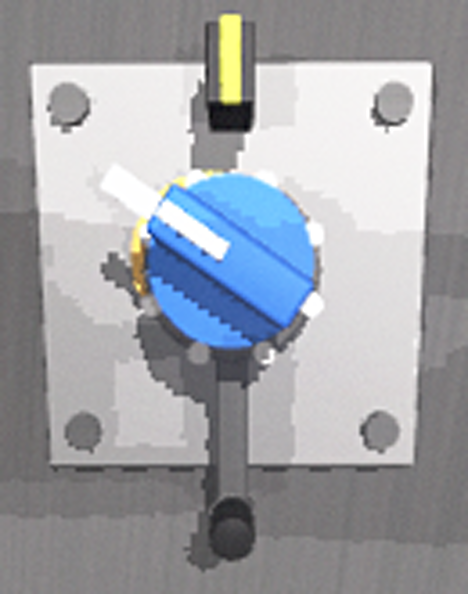

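View pics/w1d.png

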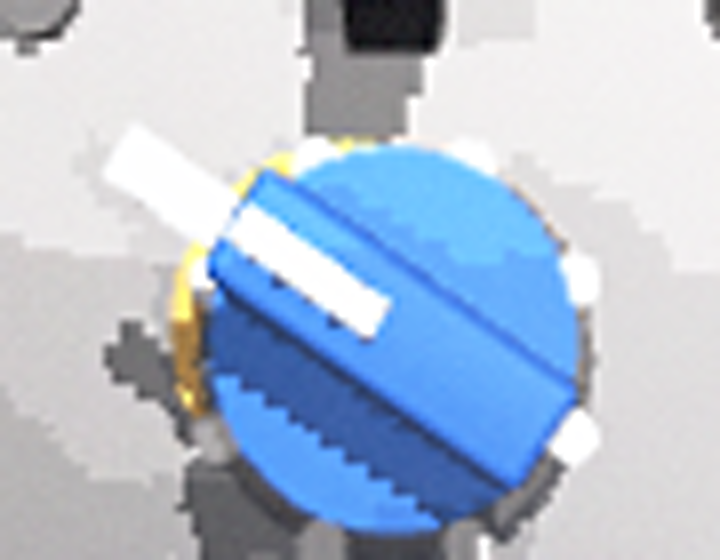

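```bash
python3 - <<'E'
from h import *
W=load("wrist1")
f=lambda x,y,s,x0,y0:(x0+(x+.5)/s-.5,y0+(y+.5)/s-.5)
c=lambda x,y:f(x,y,3.6,190,30)
d=lambda x,y:f(x,y,8,205,60)
C=np.array([unray(*W,c(*p),.012)[:2] for p in((30,62),(433,62),(413,464),(50,466))]);print(C,C.mean(0))
v=(C[0]+C[1]-C[2]-C[3]);print("yaw +y",np.degrees(np.arctan2(v[1],v[0])),"sides",np.linalg.norm(np.diff(C,axis=0),axis=1))
h=unray(*W,c(232,538),.082)[:2];print("post",h)
st=unray(*W,c(231,16),.060)[:2];st2=unray(*W,c(231,101),.060)[:2];print("stripe",st,st2)
B=np.array([unray(*W,d(*p),.113)[:2] for p in((268,172),(212,262),(515,488),(577,390))]);print("bar",B.mean(0));v=B[0]+B[1]-B[2]-B[3];print(np.degrees(np.arctan2(v[1],v[0])),np.linalg.norm(v)/2, np.linalg.norm(B[0]-B[1]))
t=unray(*W,d(121,147),.083)[:2];ax=C.mean(0)
for a in(ax,B.mean(0)):print("tip",t,np.degrees(np.arctan2(*(t-a)[::-1])),np.linalg.norm(t-a), "post",np.degrees(np.arctan2(*(a-h)[::-1])),np.linalg.norm(a-h),"stripe",np.degrees(np.arctan2(*(st2-a)[::-1])),np.linalg.norm(st2-a),np.linalg.norm(st-a))
E
```

```text
[[0.45287283 0.27309292]
 [0.60060029 0.28820642]
 [0.61569694 0.14057052]
 [0.46804971 0.12453759]] [0.53430494 0.20660186]
yaw +y 95.83590071872997 sides [0.14849855 0.14840575 0.14851519]
post [0.54385407 0.11757579]
stripe [0.52657343 0.28246223] [0.52909149 0.25782593]
bar [0.53462949 0.20668746]
151.31851547789933 0.047943363304919114 0.013009793183383866
tip [0.49385895 0.22876628] 151.2772476663115 0.04612092423728767 post 96.12225701919428 0.08953674028298872 stripe 95.81140384908454 0.051488686167482256 0.07625334276478667
tip [0.49385895 0.22876628] 151.56274930196753 0.04636497637174545 post 95.91003894731303 0.08958785145051108 stripe 96.18071199416353 0.05143745850767402 0.07620181392446634
```

apply_moves --pt "4.5 0 0 0 5.0" --pt "9 0 0 0 5.0" --pt "13 0 0 0 5.0" --pt "16 0 0 0 5.0" --pt "18 0 0 0 5.0" --pt "19 0 0 0 5.0" --pt "19 0 0 0 1.2" --pt "19 0 0 0 1.2" --pt "19 0 0 0 1.2" --pt "19 0 0 0 1.2" --pt "19 0 0 0 1.2" --pt "19 0 0 0 1.2" --squeeze 12

```text
time_s: 3.2
tcp_pos: [0.5445, 0.1176, 0.051]
eef_rot: [[0.0, -0.104, 0.995], [-0.0, 0.995, 0.104], [-1.0, -0.0, 0.0]]
contact_force: [-1.7, 0.4, 4.1]
gripper_width: 0.0155
```

```bash
python3 snap.py side 2 230 115 330 200 7;python3 - <<'E'
import numpy as np
# arc rows in tool frame: tool z0 = 5.9 deg (tangent), y0 points to axis (radius .09)
r=9.0
for a in range(0,66,5):
    t=np.radians(a);print(a,round(r*(1-np.cos(t)),2),round(r*np.sin(t),2))
E
```

```text
3.2 [0.54453196 0.11762641 0.05098639] zang 5.952779665441027 0.015520264896888842 [-1.74834041  0.37719159  4.14222938] [ 7.12171384e-02  2.48637774e-01  1.83944417e+00 -6.37943245e-05
  1.05320445e+00 -3.26469002e-02]
0 0.0 0.0
5 0.03 0.78
10 0.14 1.56
15 0.31 2.33
20 0.54 3.08
25 0.84 3.8
30 1.21 4.5
35 1.63 5.16
40 2.11 5.79
45 2.64 6.36
50 3.21 6.89
55 3.84 7.37
60 4.5 7.79
65 5.2 8.16
```

View pics/side2c.png

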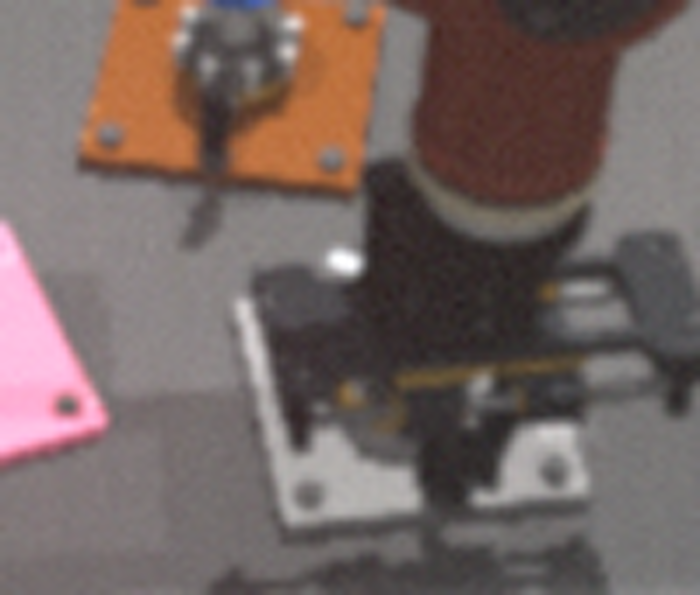

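apply_moves --pt "-0.3 0 0 0 1.2" --pt "-0.3 0.03 0.78 -5 1.2" --pt "-0.3 0.14 1.56 -10 1.2" --pt "-0.3 0.31 2.33 -15 1.2" --pt "-0.3 0.54 3.08 -20 1.2" --pt "-0.3 0.84 3.8 -25 1.2" --pt "-0.3 1.21 4.5 -30 1.2" --pt "-0.3 1.63 5.16 -35 1.2" --pt "-0.3 2.11 5.79 -40 1.2" --pt "-0.3 2.64 6.36 -45 1.2" --pt "-0.3 3.21 6.89 -50 1.2" --pt "-0.3 3.21 6.89 -50 1.2" --squeeze 15

```text
time_s: 4.75
tcp_pos: [0.6084, 0.1569, 0.0515]
eef_rot: [[-0.003, -0.828, 0.56], [-0.0, 0.56, 0.828], [-1.0, 0.002, -0.002]]
contact_force: [2.1, 0.9, -12.4]
gripper_width: 0.0157
```

```bash
python3 - <<'E'
from bench import read_state;import numpy as np
s=read_state();p=s["tcp_pos"][:2]-[.5344,.2067];print(s["tcp_pos"],np.degrees(np.arctan2(p[1],p[0]))+84.1,np.linalg.norm(p),s["contact_force"],s["gripper_width"])
R=s["eef_rot"];print("zang",np.degrees(np.arctan2(R[1,2],R[0,2])))
for a in (3,6,9,10,12,13):
    t=np.radians(a);print(a,round(9*(1-np.cos(t)),2),round(9*np.sin(t),2))
E
```

```text
[0.60839714 0.15687071 0.05147522] 50.14387945408899 0.08921061832129507 [  2.09995315   0.89924304 -12.40566028] 0.01571501045475929
zang 55.92783451167663
3 0.01 0.47
6 0.05 0.94
9 0.11 1.41
10 0.14 1.56
12 0.2 1.87
13 0.23 2.02
```

apply_moves --pt "0.2 0.01 0.47 -3 1.2" --pt "0.2 0.05 0.94 -6 1.2" --pt "0.2 0.11 1.41 -9 1.2" --pt "0.2 0.17 1.72 -11 1.2" --pt "0.2 0.22 1.95 -12.5 1.2" --pt "0.2 0.22 1.95 -12.5 1.2" --pt "0.2 0.22 1.95 -12.5 1.2"

```text
time_s: 5.62
tcp_pos: [0.6161, 0.1711, 0.0511]
eef_rot: [[-0.006, -0.93, 0.369], [-0.005, 0.369, 0.93], [-1.0, 0.004, -0.007]]
contact_force: [-10.7, -10.3, 5.4]
gripper_width: 0.0155
```

```bash
cat > ang.py <<'E'
from bench import read_state;import numpy as np
s=read_state();p=s["tcp_pos"][:2]-[.5344,.2067];print(s["time_s"],s["tcp_pos"],np.degrees(np.arctan2(p[1],p[0]))+84.1,np.linalg.norm(p),s["contact_force"],s["gripper_width"])
R=s["eef_rot"];print("zang",np.degrees(np.arctan2(R[1,2],R[0,2])))
E
python3 ang.py
```

```text
5.625 [0.61611681 0.17110849 0.05108929] 60.564614012338396 0.08913132441019335 [-10.73844692 -10.33037485   5.38302814] 0.015491361667568614
zang 68.36348764593212
```

apply_moves --pt "0 0 0 0 4" --pt "0 0 0 0 4" --pt "0 0 -0.3 0 4" --pt "-2 0 -0.3 0 4" --pt "-5 0 -0.3 0 4" --pt "-10 0 -0.3 0 5" --pt "-14 0 -0.3 0 5" --pt "-14 0 -0.3 0 5"

```text
time_s: 6.62
tcp_pos: [0.6209, 0.1721, 0.1988]
eef_rot: [[0.011, -0.93, 0.367], [0.002, 0.367, 0.93], [-1.0, -0.01, 0.006]]
contact_force: [0.2, 0.3, 0.5]
gripper_width: 0.0494
```

```bash
python3 snap.py wrist 3 ; python3 ang.py; python3 -c "
from h import *
print(rowfor([.5345,.2067,.19],61.4))"
```

```text
6.625 [0.62094524 0.17208136 0.19878557] zang 68.462365820754 0.04941073960744261 [0.15044514 0.29662965 0.50211125] [ 1.47997316e-01  2.73432194e-01  1.50843215e+00  1.11047293e-04
  1.34858816e+00 -1.04689307e+00]
6.675 [0.61939398 0.17179085 0.19569703] 61.77082256386774 0.09188375865227902 [-0.4633097  -0.59211304 -0.68772723] 0.04939909929037484
zang 68.45609941820209
(array([0.52, 9.18, 0.13]), np.float64(7.06))
```

View pics/wrist3.png

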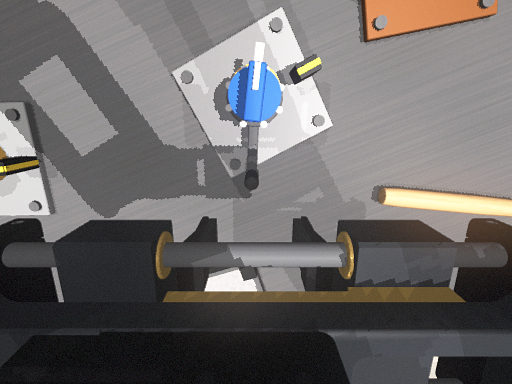

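```bash
python3 -c "
from h import *
W=load('wrist3')
h=unray(*W,(251,182.5),.082)[:2]-[.5344,.2067];print(np.degrees(np.arctan2(h[1],h[0]))+84.1,np.linalg.norm(h))
print(rowfor([.5345,.2067,.15],61.4));from bench import read_state;print(read_state()['tcp_pos'])"
```

```text
60.09146357401785 0.08934812631257073
(array([4.52, 9.2 , 0.11]), np.float64(7.06))
[0.61939398 0.17179085 0.19569703]
```

apply_moves --pt "0 3 0.1 2.5 5" --pt "0 6 0.1 5 5" --pt "0 9.2 0.1 7 5" --pt "0 9.2 0.1 7 5" --pt "0 9.2 0.1 7 5"

```text
time_s: 7.3
tcp_pos: [0.5325, 0.2059, 0.1912]
eef_rot: [[-0.0, -0.879, 0.477], [-0.0, 0.477, 0.879], [-1.0, -0.0, -0.0]]
contact_force: [-1.0, -0.0, 0.2]
gripper_width: 0.0503
```

```bash
python3 snap.py wrist 4; python3 -c "
from h import *
print(rowfor([.5345,.2067,.09],61.4))"
```

```text
7.3 [0.53252381 0.20591393 0.1912479 ] zang 61.491144265329886 0.05029208632225466 [-0.97231389 -0.00779465  0.16494353] [ 2.31054399e-01  1.16361534e-01  1.70391828e+00 -3.25928618e-04
  1.32150122e+00 -8.42088099e-01]
(array([10.14, -0.1 ,  0.16]), np.float64(0.06))
```

View pics/wrist4.png

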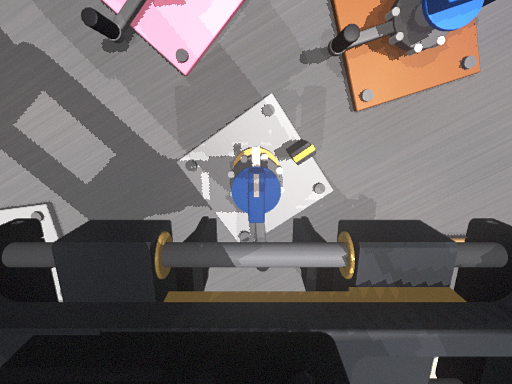

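apply_moves --pt "4 -0.1 0.15 0 5" --pt "7 -0.1 0.15 0 5" --pt "9 -0.1 0.15 0 5" --pt "10.1 -0.1 0.15 0 5" --pt "10.1 -0.1 0.15 0 5" --pt "10.1 -0.1 0.15 0 1.2" --pt "10.1 -0.1 0.15 0 1.2" --pt "10.1 -0.1 0.15 0 1.2" --pt "10.1 -0.1 0.15 0 1.2" --pt "10.1 -0.1 0.15 0 1.2" --pt "10.1 -0.1 0.15 0 1.2" --squeeze 20

```text
time_s: 8.72
tcp_pos: [0.534, 0.2069, 0.0908]
eef_rot: [[0.0, -0.878, 0.478], [-0.0, 0.478, 0.878], [-1.0, -0.0, 0.0]]
contact_force: [-0.9, -0.0, 2.3]
gripper_width: 0.0159
```

```bash
python3 ang.py; python3 -c "
from h import *
print(rowfor([.5345,.2067,.09],5.9))"
```

```text
8.725 [0.53404733 0.20692008 0.09078567] 232.13404037730314 0.00041570715773130303 [-0.91381815 -0.04120706  2.32224067] 0.015867572914349565
zang 61.46065591100808
(array([ 0.08, -0.05,  0.  ]), np.float64(55.56))
```

Gripped at 15.9 mm, on the axis. Now I turn the knob 55.5° clockwise.

apply_moves --pt "0 0 0 6 1.2" --pt "0 0 0 12 1.2" --pt "0 0 0 18 1.2" --pt "0 0 0 24 1.2" --pt "0 0 0 30 1.2" --pt "0 0 0 36 1.2" --pt "0 0 0 42 1.2" --pt "0 0 0 48 1.2" --pt "0 0 0 53 1.2" --pt "0 0 0 55.5 1.2" --pt "0 0 0 55.5 1.2" --pt "0 0 0 55.5 1.2"

```text
time_s: 10.22
tcp_pos: [0.5337, 0.2067, 0.0908]
eef_rot: [[-0.001, -0.105, 0.995], [-0.0, 0.995, 0.105], [-1.0, -0.0, -0.001]]
contact_force: [-3.5, -2.2, 5.7]
gripper_width: 0.0159
```

```bash
python3 ang.py
```

```text
10.225 [0.53370294 0.20671616 0.09079297] 262.77200178585775 0.0006972484741871451 [-3.47827266 -2.16090308  5.69177556] 0.01586946337288633
zang 6.000816051068506
```

apply_moves --pt "0 0 0 0 5" --pt "0 0 0 0 5" --pt "0 0 0 0 5" --pt "-2 0 0 0 5" --pt "-6 0 0 0 5" --pt "-10 -4 0 0 5" --pt "-14 -9 0 0 6" --pt "-14 -9 0 0 6" --pt "-14 -9 0 0 6" --pt "-14 -9 0 0 6"

```text
time_s: 11.48
tcp_pos: [0.5423, 0.1184, 0.2292]
eef_rot: [[-0.003, -0.105, 0.994], [0.0, 0.994, 0.105], [-1.0, 0.0, -0.002]]
contact_force: [-0.0, -0.0, 0.8]
gripper_width: 0.0598
```

```bash
python3 snap.py wrist 5 190 20 320 195 4
```

```text
11.475 [0.54225842 0.11836143 0.22920647] zang 6.015838349662054 0.05981749166884488 [-0.04706782 -0.0419114   0.83315852] [ 7.25610163e-02  5.10157905e-02  1.70108247e+00  4.08284490e-04
  1.39197906e+00 -3.25076936e-02]
```

View pics/wrist5.png

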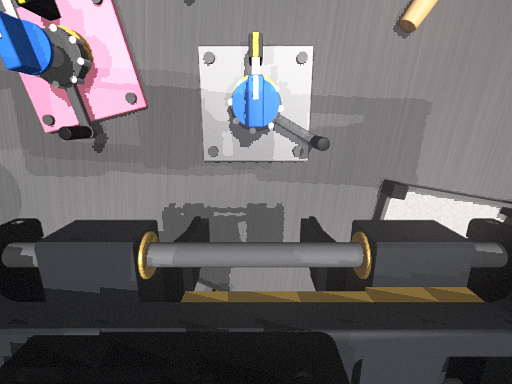

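The pointer at (255,66) now sits on the line of the stripe at (256,45), and the handle top is at (320,144). I'll zoom in to measure the angle.

```bash
python3 - <<'E'
import cv2
a=cv2.imread("pics/wrist5.png")[28:134,215:300];cv2.imwrite("pics/w5d.png",cv2.resize(a,None,fx=5.6,fy=5.6,interpolation=cv2.INTER_CUBIC))
E
```

```text
(no output)
```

View pics/w5d.png

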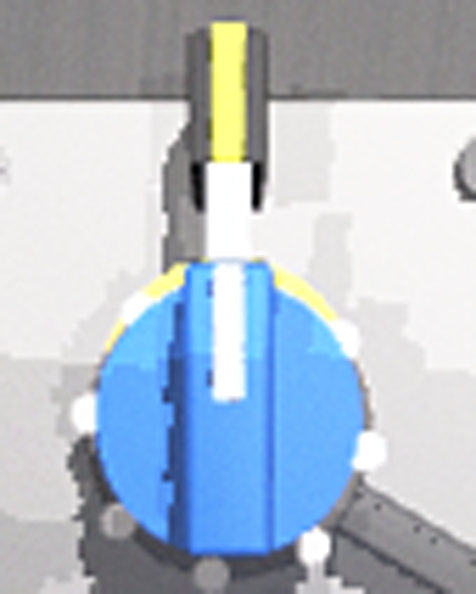

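```bash
python3 - <<'E'
from h import *
W=load("wrist5")
d=lambda x,y:(215+(x+.5)/5.6-.5,28+(y+.5)/5.6-.5)
A=lambda v:np.degrees(np.arctan2(v[1],v[0]))
u=lambda x,y,z:unray(*W,d(x,y),z)[:2]
print("bar dir",A(u(229,265,.113)-u(231.5,552,.113)),"bar ctr",(u(229,265,.113)+u(231.5,552,.113))/2)
print("white strip on bar",A(u(228.5,268,.113)-u(228.5,398,.113)))
print("stripe dir",A(u(229,24,.06)-u(228.5,160,.06)))
ax=np.array([.5344,.2067]);
for a in(ax,(u(229,265,.113)+u(231.5,552,.113))/2):print("tip",A(u(229.5,165,.083)-a),"stripe",A(u(228.5,160,.06)-a),A(u(228.5,24,.06)-a))
print(rowfor([.5344+.0895*np.cos(np.radians(-24)),.2067+.0895*np.sin(np.radians(-24)),.20],66.0))
E
```

```text
bar dir 96.54470561851338 bar ctr [0.53464717 0.20647195]
white strip on bar 96.00069305775087
stripe dir 95.76931702355131
tip 95.84995562725973 stripe 96.05420439728172 96.03693746411592
tip 96.12620499146368 stripe 96.2991707619796 96.2031778004557
(array([2.88, 4.38, 7.91]), np.float64(-59.97))
```

The pointer agrees with the stripe to about 0.3°. Now I go to the handle and retighten.

apply_moves --pt "0 0.7 1.2 -9 5" --pt "0 1.4 2.4 -18 5" --pt "0 2.1 3.6 -27 5" --pt "0 2.8 4.8 -36 5" --pt "0 3.4 6.0 -45 5" --pt "0 4.0 7.1 -54 5" --pt "0 4.4 7.9 -60 5" --pt "2.9 4.4 7.9 -60 5" --pt "2.9 4.4 7.9 -60 5" --pt "2.9 4.4 7.9 -60 5"

```text
time_s: 12.78
tcp_pos: [0.617, 0.1699, 0.2014]
eef_rot: [[-0.001, -0.914, 0.407], [-0.0, 0.407, 0.914], [-1.0, 0.001, -0.0]]
contact_force: [0.5, -0.3, 0.7]
gripper_width: 0.0501
```

```bash
python3 snap.py wrist 6; python3 ang.py; python3 -c "
from h import *
print(rowfor([.5344+.0895*np.cos(np.radians(-24)),.2067+.0895*np.sin(np.radians(-24)),.052],66.0))"
```

```text
12.775 [0.61695631 0.1699149  0.20140448] zang 65.99649726047612 0.050106337327679815 [ 0.50174756 -0.34646835  0.67238771] [ 1.45580575e-01  2.70830138e-01  1.50655342e+00  5.24147780e-05
  1.36520885e+00 -1.00628611e+00]
12.825 [0.61745469 0.16980933 0.20219565] 60.15048840133966 0.09087905336446675 [0.93742045 1.07917466 0.43639406] 0.049826344506182896
zang 65.98572157695088
(array([ 1.502e+01,  1.400e-01, -1.000e-02]), np.float64(-0.01))
```

View pics/wrist6.png

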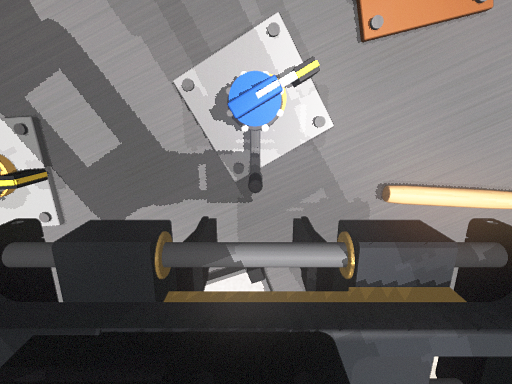

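The handle top at (255,182) is centred between the fingers, and the pointer lies along the stripe at (305,70). I'll descend and grip.

apply_moves --pt "5 0.1 0 0 5" --pt "9 0.1 0 0 5" --pt "12 0.1 0 0 5" --pt "14 0.1 0 0 5" --pt "14.9 0.1 0 0 5" --pt "14.9 0.1 0 0 5" --pt "14.9 0.1 0 0 1.2" --pt "14.9 0.1 0 0 1.2" --pt "14.9 0.1 0 0 1.2" --pt "14.9 0.1 0 0 1.2" --pt "14.9 0.1 0 0 1.2" --squeeze 15

```text
time_s: 14.2
tcp_pos: [0.6166, 0.1699, 0.0528]
eef_rot: [[0.001, -0.913, 0.407], [0.0, 0.407, 0.913], [-1.0, -0.0, 0.0]]
contact_force: [0.4, 0.7, 1.1]
gripper_width: 0.0152
```

```bash
python3 ang.py
```

```text
14.2 [0.61662066 0.16993853 0.0527856 ] 60.01022799215764 0.09006465561262665 [0.3506285  0.65990142 1.05395623] 0.015162113255231223
zang 65.95672541045607
```

Now the same arc in reverse (−z, positive turn).

apply_moves --pt "0 0.03 -0.78 5 1.2" --pt "0 0.14 -1.56 10 1.2" --pt "0 0.31 -2.33 15 1.2" --pt "0 0.54 -3.08 20 1.2" --pt "0 0.84 -3.8 25 1.2" --pt "0 1.21 -4.5 30 1.2" --pt "0 1.63 -5.16 35 1.2" --pt "0 2.11 -5.79 40 1.2" --pt "0 2.64 -6.36 45 1.2" --pt "0 3.21 -6.89 50 1.2" --pt "0 3.21 -6.89 50 1.2"

```text
time_s: 15.58
tcp_pos: [0.5586, 0.1197, 0.0527]
eef_rot: [[-0.0, -0.276, 0.961], [-0.0, 0.961, 0.276], [-1.0, -0.0, -0.001]]
contact_force: [-1.5, -0.2, 2.6]
gripper_width: 0.0157
```

apply_moves --pt "0 0.01 -0.47 3 1.2" --pt "0 0.05 -0.94 6 1.2" --pt "0 0.11 -1.41 9 1.2" --pt "0 0.17 -1.72 11 1.2" --pt "0 0.22 -1.95 12.5 1.2" --pt "0 0.22 -1.95 12.5 1.2" --pt "0 0.22 -1.95 12.5 1.2" --pt "0 0.22 -1.95 12.5 1.2"

```text
time_s: 16.58
tcp_pos: [0.543, 0.117, 0.0529]
eef_rot: [[0.007, -0.061, 0.998], [0.001, 0.998, 0.061], [-1.0, 0.0, 0.007]]
contact_force: [12.6, 0.5, -9.2]
gripper_width: 0.0156
```

```bash
python3 ang.py
```

```text
16.575 [0.54301009 0.11700209 0.05293632] -0.4169843800631412 0.09011019984624159 [12.64938592  0.50661997 -9.17631292] 0.015560533989074424
zang 3.4987436200934035
```

The ring is at its tight stop, with a 12.6 N reaction. I'll release and lift clear.

apply_moves --pt "0 0 0 0 4" --pt "0 0 0 0 4" --pt "0 0 0.3 0 4" --pt "-2 0 0.3 0 4" --pt "-5 0 0.3 0 4" --pt "-10 0 0.3 0 5" --pt "-16 0 0.3 0 5" --pt "-18 -2 0.3 0 5" --pt "-18 -2 0.3 0 5" --pt "-18 -2 0.3 0 5" --pt "-18 -2 0.3 0 5"

```text
time_s: 17.95
tcp_pos: [0.5425, 0.0971, 0.23]
eef_rot: [[-0.004, -0.06, 0.998], [0.0, 0.998, 0.06], [-1.0, 0.0, -0.004]]
contact_force: [1.1, -0.6, 0.5]
gripper_width: 0.0499
```

```bash
python3 snap.py wrist 7 195 15 315 185 3;python3 snap.py side 7 230 115 330 300 3;  python3 snap.py scene 7
```

```text
17.95 [0.54250097 0.0971275  0.22996048] zang 3.4619292453590025 0.04990232702664037 [ 1.14544245 -0.56703961  0.46923991] [ 3.39298708e-02  4.25985051e-02  1.70838565e+00  2.01969134e-04
  1.39494677e+00 -2.65272784e-02]
18.0 [0.54271677 0.09716517 0.23033153] zang 3.468155022334262 0.05037183332994222 [ 0.09375298 -0.56396573  0.08947122] [ 3.40160035e-02  4.23959807e-02  1.70789255e+00  1.52548245e-04
  1.39504995e+00 -2.65412074e-02]
18.05 [0.54294202 0.09717861 0.23070886] zang 3.4754856998694548 0.04974980208243852 [-0.76770893 -0.37152029  0.17239299] [ 3.40460102e-02  4.21495229e-02  1.70743318e+00  1.21086351e-04
  1.39510205e+00 -2.66336965e-02]
```

View pics/wrist7c.png

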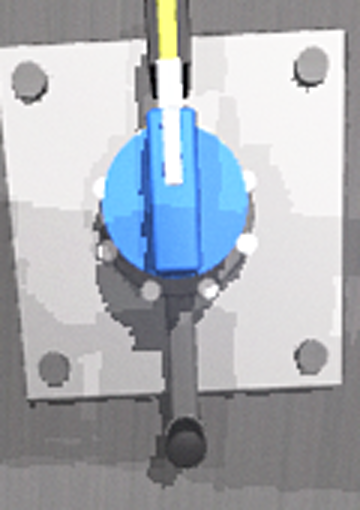

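View pics/scene7.png

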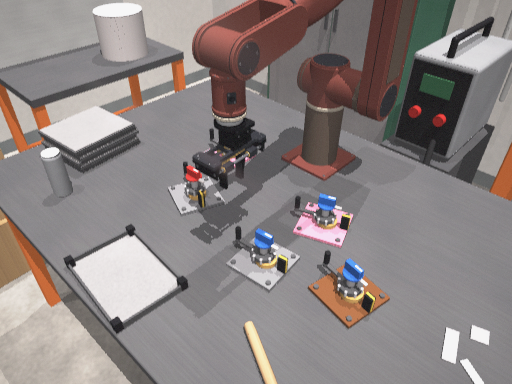

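```bash
python3 - <<'E'
from h import *
W=load("wrist7")
d=lambda x,y:(195+(x+.5)/3-.5,15+(y+.5)/3-.5)
A=lambda v:np.degrees(np.arctan2(v[1],v[0]))
u=lambda x,y,z:unray(*W,d(x,y),z)[:2]
ax=np.array([.5344,.2067])
print("post",A(ax-u(187,445,.082)),np.linalg.norm(ax-u(187,445,.082)),"tip",A(u(169,60,.083)-ax),np.linalg.norm(ax-u(169,60,.083)),"stripe",A(u(169,55,.06)-ax),"strip",A(u(170.5,113,.113)-u(174.5,182,.113)))
import cv2
a=cv2.imread("pics/scene0.png")[145:220,160:230].astype(int);b=cv2.imread("pics/scene7.png")[145:220,160:230].astype(int);cv2.imwrite("pics/red.png",cv2.resize(np.hstack([a,b]).astype(np.uint8),None,fx=5,fy=5))
E
```

```text
post 96.35235290809186 0.08853111114714474 tip 95.8821300164808 0.046145027210859 stripe 95.8979958517991 strip 96.88025908336478
```

View pics/red.png

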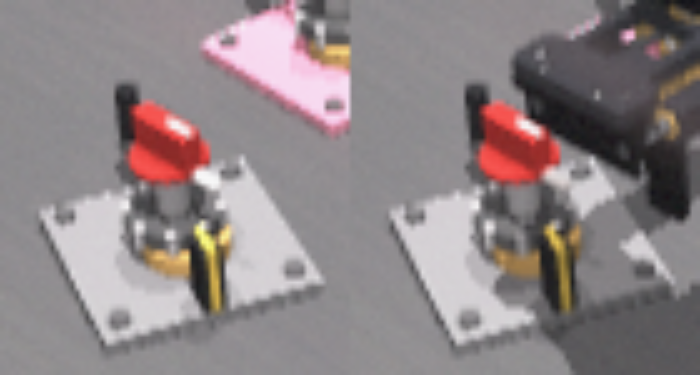

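The red unit looks the same before (left) and after (right). On the blue unit, the ring and pointer angles check out.

```bash
python3 -c "
from bench import *
print(sign_off())"
```

```text
the job is handed in; nothing more can be done
None
```

The job is done and handed in at about 18 s of robot time, well under the 64 s limit. `sign_off()` reports no verdict.

- **Loosening:** I gripped the blue unit's handle and swung it counter-clockwise to its stop. The camera measured 60.1°, against 60.2° of travel.
- **Knob:** With the ring loose, I turned the knob 55.5° clockwise. I then swung the handle back clockwise until it pushed back against the tight stop with about 13 N.

**Last checks, after lifting clear:**
- **Pointer:** The tip is at 95.9° and the yellow stripe at 95.9°. A coarser reading of the white mark on the grip bar gave 96.9°, about 1° off. I put that down to reading few pixels, because the same mark read 96.0° before the ring was tightened.
- **Handle:** It is back at its starting angle within about 0.3°, measured at 96.4° against 96.1° at the start.
- **Red unit:** It looks unchanged in the before and after pictures.
- **Forces:** The largest wrist force I read was about 16 N, at the end of the swings. I only read it at the end of each move.

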